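Move the drying stand's upright to the palette and lock its bracket in

ROBOT

A 6-joint arm with a two-finger parallel gripper is mounted at the origin on the work surface. World frame = base frame: x ahead of the robot, y to its left, z up, the work surface at z = 0. Lengths are in mm, angles in rad, forces in N, time in s.
With the tool pointing down it reaches from about 400 to 925 mm from the base axis. Payload 3.4 kg.
Tool frame: the origin (TCP) lies on the mounting face of the last link; the fingertips stand 173 mm ahead of it and the grasp point (between the pads) lies 155 mm ahead of it (bot.tip_reach is the distance from the TCP to the fingertips, in mm); z points along the fingers, y is the line along which they close (so a half turn about z gives the same grasp; the last joint's range is limited). The gripper opens to 85 mm and grips with 20 to 120 N. Pads are 22 mm wide; open, the fingers measure 114 mm over their backs; the gripper's body (76 mm by 85 mm) begins 54 mm behind the grasp point. The pads swing forward as they close: fully open they stand 13 mm farther back than shut.
Start: joints at [-0.073, 0.307, 1.506, -0, 1.328, -0.073], TCP at [575.007, -0.025, 404.705] pointing down, gripper open.
Joint ranges: [-3.12, 3.12], [-1.05, 2.28], [0.14, 2.33], [-1.42, 4.57], [0.1, 2.73], [-2.68, 2.68]. Speed limits (rad/s): [2.57, 2.57, 3.14, 3.14, 3.14, 3.14].

INTERFACE

Orientations are given as a rotation vector (axis times angle).
In Python, from cell import bot, vision gives the robot as it stands. The module is installed in compiled form; this text tells all that it offers.
- The arm moves only by the tool arm_command, never from a script. Its argument "steps" is one flat list of numbers, 6 for each row, row after row: the shift along the tool's x, y, z in units of 50 mm (1.0 is 50 mm), then the turn, a rotation vector about the tool's x, y, z in units of 5 degrees (1.0 is 5 degrees). A call has exactly 10 rows; each row is the pose to reach, as a shift and turn from the pose commanded when the call began, along the tool's axes at that moment; what a row does not reach only later rows make up. A row lasts 1/10 s, in which the tool goes at most 50 mm and 8.59 degrees, less where a joint would pass 70% of its speed; a pose out of reach is approached as far as the arm can. A call with a gripper value outside its range is refused whole. "hand" is the gripper's target within -1 to 1 (shut at 1, half-way at 0, fully open at -1), set as the call begins (left out, the last holds). The fingers move at their own pace and stop on an object; the grip force is fixed at half the most. Time passes only in rows, so rows that repeat a pose let the fingers close, or fill a call up. It gives the time, the measured TCP pose, the force, the opening and the grip force at its end, in the units of the state.
- bot.read_state(): the state, without advancing time (a new reading comes with each control period).
- vision.grab_frame(name): name is "scene" or "side" or "wrist"; returns a dict with "image" (480x640x3 uint8, red, green, blue), "K" (3x3 intrinsics, pixels), "cam_to_world" (4x4, takes a point from camera to world coordinates). Camera axes: x right, y down, z forward; pixel columns grow to the right and rows downward; lengths in mm; the calibration is good to about 2 mm. A picture is of the moment at which its call begins. There is no depth.
- bot.close_job(): hands the job in; it is judged then, once.
The state is a dict: "clock": time; "joints": joint angles; "qd": joint speeds; "tau": joint torques, N m; "position": TCP position; "tcp_rot": TCP orientation; "ft_force": force on the tool from outside, world axes, zero at the start; "wrist_torque": the same for the moment, N m; "gripper_width": finger opening in mm; "finger_force": force on a finger pad.
Only numpy, scipy, OpenCV 4.12 (cv2) and the standard library are available. Lean on these libraries where they do the work, as an engineer would, in place of code of your own. Each camera call takes 0.05 s, during which the arm holds its last target. There are 200 camera calls.

TASK

First squeeze the release bar at the top of the drying stand's upright, slide the upright along to the end notch in line with the white paint palette, and let go so that it catches in the notch. Then take the two-clawed bracket with the crossbar out of the wooden rack, hook both claws into the upright's slots and press it fully down until the spring latch snaps over the upper claw, so that it hangs out over the palette, and let go. Leave the other bracket and everything else on the worktop where they are.

Things in the scene. Friction and masses are not known exactly. Their poses are not given: they have to be found in the camera images.
- stand: Fixed dark steel base of the drying stand, 125 x 250 x 12 mm, on the worktop; y along its slide, x to its rear. Origin on the worktop below the upright's front face in the middle notch; the base reaches 40 mm in front of it. The sliding upright: a foot 64 mm wide and 30 mm high reaching 28 mm forward, and an aluminium plate 48 mm wide, 5 mm thick, its front face flat at x = 0, with two slots
- dock (a point): Point on the centre line of the upright's front face, 110 mm above the worktop, that the bracket's point bracket_back meets when locked home. Moves with the upright. x: level, from the front face into the plate (from bracket tip to claws), y: along the slide, z: up. The plate ends at z = +85 mm, its 32 mm wide top tab at +126 mm
- slot_high (a point): Bottom edge of the upper slot, centre line, front face (33 mm above dock, same axes). Both slots are 16 mm wide, 36 mm high, through the 5 mm plate; the lower one lies 66 mm below. 29 mm are free behind the plate, up to the release bar. Locked home, the claws' necks rest on these edges
- squeeze (a point): On the upright, 216 mm above the worktop, axes as dock: centre between the gripping faces when fully squeezed. In front, the fixed 5 mm tab (32 mm wide), front face at x = -15 mm; behind, the release bar (28 mm wide, rubber-faced), rear face at x = +25 mm free, +15 mm squeezed. Both end 20 mm above. Squeeze along x, fingers outside tab and bar, from 40 to 30 mm: only the bar gives
- upright (a joint): Position of the upright along the stand's y, m: about 0 in the middle notch, where it starts; the end notches are at +0.075 and -0.075, the stops at +-0.08. Slides with about 2 N friction while the release is squeezed. A notch takes the pawl within about 2 mm of its middle; else the pawl rests on a land and the bar stays in
- release (a joint): Release bar, m: 0 free (pawl home in a notch), 0.010 fully squeezed; the pawl is clear of the notch from about 0.0075. Spring: 6 N free to 11 N full; it springs back when let go, but between notches not below 0.007
- latch (a joint): Brass spring latch behind the upper slot, m: 0 at rest; the upper claw pushes it back about 0.009 as it goes in (2.5 to 4 N), and it snaps back to 0 over the claw when the bracket is down within about 3 mm of home, locking it. Its push makes friction: the bracket will hardly drop home by itself, press it down
- bracket_grip (a point): Grip point of the bracket to hang (aluminium, 10 mm thick, 110 mm high, 166 mm long, 0.1 to 0.25 kg): in its level beam, half-way up (9 mm below its top), near the centre of mass. x: along the beam to the claws, y: across the thickness, z: up. The 18 mm high beam reaches 78 mm forward, with a 12 mm steel crossbar 56 mm long along y at 73 mm. Stands upright in one of the rack's stalls, claws to the rack's +x; lift 45 mm to leave, 130 to pass over it
- bracket_back (a point): Middle of the bracket's back face: 72 mm along +x and 46 mm below bracket_grip, same axes. A 14 mm deep spine runs 55 mm up and down from it, a slanting brace joins it to the beam. Two claws stand 15 mm out at the back: necks 14 mm high, 9 mm long, their undersides 33 mm above and below it; tongues reach 14 mm lower. They enter with the bracket 14 to 22 mm above home (18 best), back against plate, then straight down
- plain_grip (a point): The other bracket in the rack, to be left alone: same beam and size, but one claw only and no crossbar; same point and axes as bracket_grip
- rack: Wooden storage rack 160 x 120 mm, fixed, left or right of the stand; origin on the worktop, near its middle. Two stalls 17 mm wide along x at y = +-32.5 mm: front posts 118 mm high from x = -62 to -46 mm, rear cheeks 50 mm high from x = 50 to 76 mm. The brackets' grip points lie at x = -2 mm, 113 mm up
- palette: Round white ceramic paint palette, 76 mm across, 14 mm high, on the worktop in front of one end notch of the stand (within about 6 mm of in line, 120 mm in front of the plate); origin under its centre
- dispenser: Red plastic tape dispenser 76 x 30 x 54 mm in front of the other end notch; origin under its centre; leave alone
- jar: Cobalt glass marble jar with screw lid, 84 mm across, 115 mm high, across the stand from the rack; origin under its centre; leave alone
- clamp: Chrome spring clamp lying flat, 115 x 40 x 22 mm, beside the stand; leave alone
- doll: Cherry wood peg doll blank, 34 mm across, 80 mm high, standing in front of the stand between the palette and the dispenser; origin under its centre; leave alone
- brush_pot: White brush pot 64 mm across, 85 mm high with brushes up to 190 mm, behind and right of the stand; leave alone
- paint: White paint bottle 56 mm across, 100 mm high, beside the stand; leave alone
Mind the look-alikes: they are no part of the job. Of the things that look like the palette, take the one that is farthest from the robot's base at the start.

How it is judged:
By the outcome, as a careful person would: the job done as asked, in the order asked, and still so for the second after the job is handed in, with the robot touching nothing.
It also fails if it takes over 51 s, if anything falls off the work surface, if the arm or the gripper's body presses on something with over 40 N, if the wrist force passes 120 N, or if a joint passes its speed limit or range.

## Working session

There is one attempt and no reset: what is moved stays moved. The work goes in short steps, Python scripts to look and compute and a tool call to move; the robot and the scene stay as the last step left them, time stands still between calls to the robot, and variables do not carry over. Pictures are saved under pics/ and viewed, at most 13 in all, crops included, and the job is handed in when it is done.

Besides the shell and the picture viewer there is one more tool, called after "Request:" as name(argument=value, ...), one argument or row to a line, values as JSON. arm_command: Moves the arm, as the interface text tells. Its arguments: {"type":"object","properties":{"steps":{"type":"array"},"hand":{"type":"number"}},"required":["steps"]}

```bash
mkdir -p pics; cat > h.py <<'E'
import numpy as np, cv2
from cell import bot, vision
from scipy.spatial.transform import Rotation as R
def grab(n,f=None):
    d=vision.grab_frame(n); np.savez('%s.npz'%n,**d)
    if f: cv2.imwrite('pics/'+f,d['image'][:,:,::-1])
    return d
def load(n): return dict(np.load('%s.npz'%n))
def ray(d,u,v):
    r=np.linalg.inv(d['K'])@[u,v,1]; T=d['cam_to_world']; return T[:3,3],T[:3,:3]@r
def onz(d,u,v,z):
    o,r=ray(d,u,v); return o+r*(z-o[2])/r[2]
def proj(d,p):
    T=d['cam_to_world']; c=T[:3,:3].T@(np.array(p)-T[:3,3]); q=d['K']@c; return q[:2]/q[2]
def tri(d1,p1,d2,p2):
    o1,r1=ray(d1,*p1);o2,r2=ray(d2,*p2)
    s=np.linalg.lstsq(np.c_[r1,-r2],o2-o1,rcond=None)[0]
    a=o1+r1*s[0];b=o2+r2*s[1]; return (a+b)/2,np.linalg.norm(a-b)
E
python3 - <<'E'
from h import *
np.set_printoptions(precision=3,suppress=True)
for n in('scene','side'):
    d=grab(n,n+'0.png'); print(n,d['cam_to_world'],d['K'][0])
s=bot.read_state();print(s)
E
```

```text
scene [[ -0.864   0.322  -0.386 921.72 ]
 [  0.503   0.564  -0.655 691.302]
 [  0.007  -0.76   -0.65  788.103]
 [  0.      0.      0.      1.   ]] [506.46    0.    312.869]
side [[   0.776   -0.378    0.504  -14.011]
 [  -0.63    -0.484    0.607 -652.985]
 [   0.014   -0.789   -0.614  816.239]
 [   0.       0.       0.       1.   ]] [572.545   0.    309.058]
{'clock': 0.1, 'joints': array([-0.074,  0.308,  1.508, -0.   ,  1.328, -0.074]), 'qd': array([ 0.001, -0.003, -0.002, -0.   ,  0.   , -0.   ]), 'tau': array([  0.   , -45.853, -25.261,  -0.   ,   0.006,   0.   ]), 'position': array([574.702,  -0.014, 403.838]), 'tcp_rot': array([-2.22 , -2.22 ,  0.002]), 'ft_force': array([-0.311, -0.229,  0.337]), 'wrist_torque': array([-0.015,  0.013,  0.001]), 'finger_force': 0.0, 'gripper_width': 85.33623581431235}
```

View pics/scene0.png

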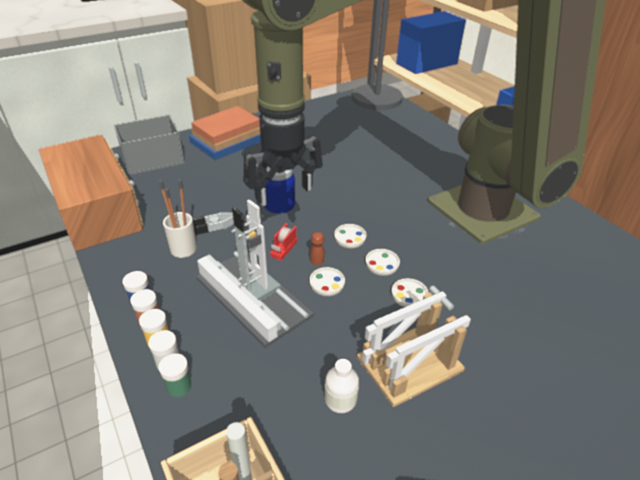

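View pics/side0.png

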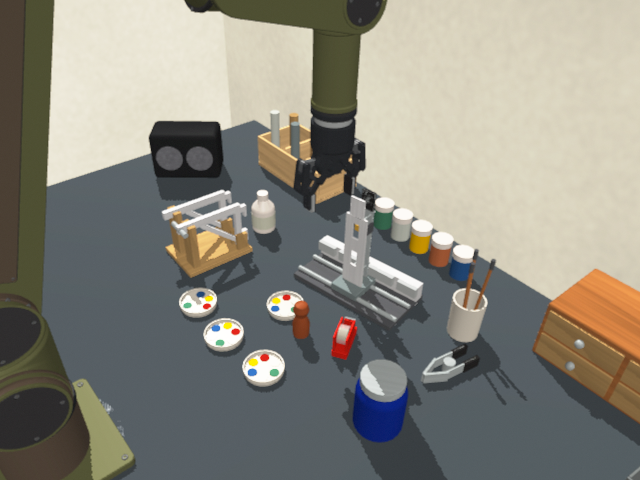

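The scene shows four palette look-alikes, at scene pixels (350,236), (382,262), (327,281) and (410,292). The side view shows them at (264,368), (223,334), (284,305) and (198,302). The upright is at scene (253,250) and the rack at (410,350), holding two brackets. I'll measure the palettes and crop the rack and upright.

```bash
python3 - <<'E'
from h import *
np.set_printoptions(precision=1,suppress=True)
a=load('scene');b=load('side')
for p,q in [((350,236),(264,368)),((382,262),(223,334)),((327,281),(284,305)),((410,292),(198,302))]:
    A=onz(a,*p,10);B=onz(b,*q,10);print(A,B,np.linalg.norm(A[:2]))
def c(d,x,y,w,h): return cv2.resize(d['image'][y:y+h,x:x+w,::-1],(400,300),interpolation=cv2.INTER_CUBIC)
im=np.vstack([np.hstack([c(a,350,285,132,99),c(b,145,180,132,99)]),np.hstack([c(a,180,195,200,150),c(b,270,180,200,150)])])
cv2.imwrite('pics/crop1.png',im)
E
```

```text
[366.5 -73.7  10. ] [362.3 -78.7  10. ] 373.83765919232417
[354.4  39.9  10. ] [349.4  38.3  10. ] 356.62811039219395
[494.8  30.   10. ] [489.7  30.1  10. ] 495.74437110002845
[358.6 146.4  10. ] [357.3 145.5  10. ] 387.2948350219272
```

View pics/crop1.png

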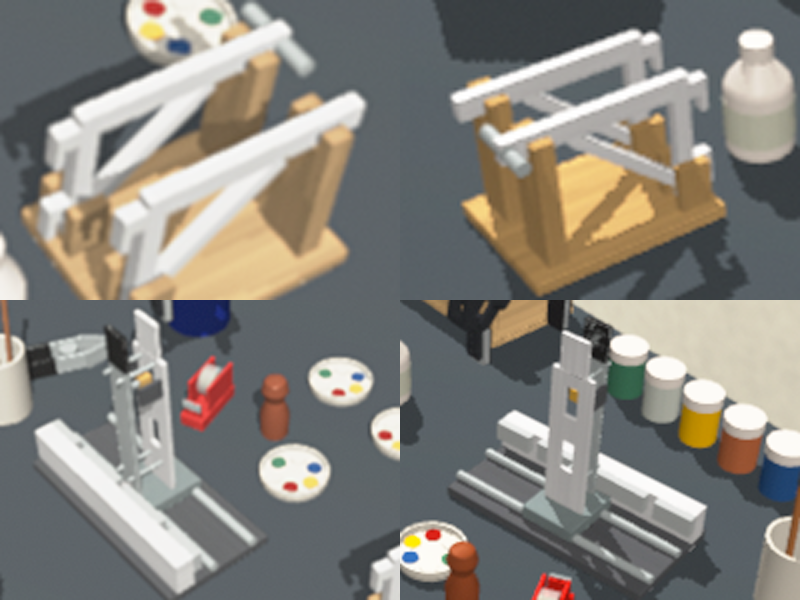

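The crossbar bracket is the one nearest the stand: two claws in the scene crop, crossbar at side pixel (167,228). The palette I want is at about (492,30), the farthest of the four. Next is a wrist view.

```bash
python3 - <<'E'
from h import *
np.set_printoptions(precision=3,suppress=True)
w=grab('wrist','wrist0.png');print(w['cam_to_world'],w['K'])
s=load('scene');b=load('side')
for n,d,p in [('sc base FL',s,(312.5,313.5)),('si FL',b,(295,275)),('si FR',b,(387,325))]: print(n,onz(d,*p,12))
big=lambda d,x,y:cv2.resize(d['image'][y:y+150,x:x+100,::-1],(400,600),interpolation=cv2.INTER_CUBIC)
cv2.imwrite('pics/crop2.png',np.hstack([big(s,205,185),big(b,315,180)]))
E
```

```text
[[  1.      0.001  -0.001 573.899]
 [  0.001  -0.963  -0.268  67.472]
 [ -0.001   0.268  -0.963 372.929]
 [  0.      0.      0.      1.   ]] [[333.409   0.    321.837]
 [  0.    333.409 246.678]
 [  0.      0.      1.   ]]
sc base FL [570.33   97.011  12.   ]
si FL [563.461  88.328  12.   ]
si FR [ 612.67 -141.26   12.  ]
```

View pics/wrist0.png

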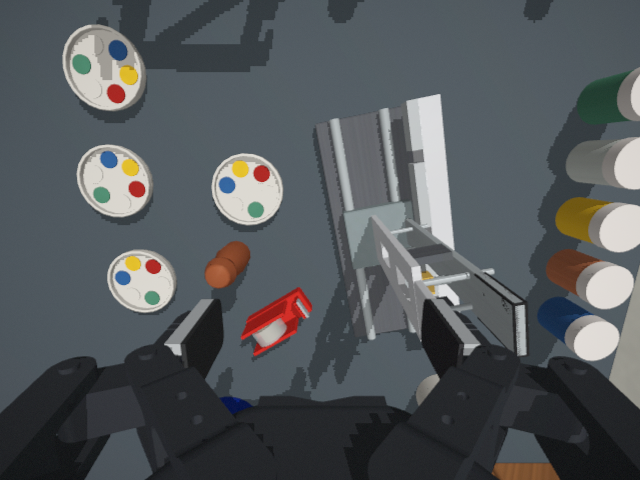

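View pics/crop2.png

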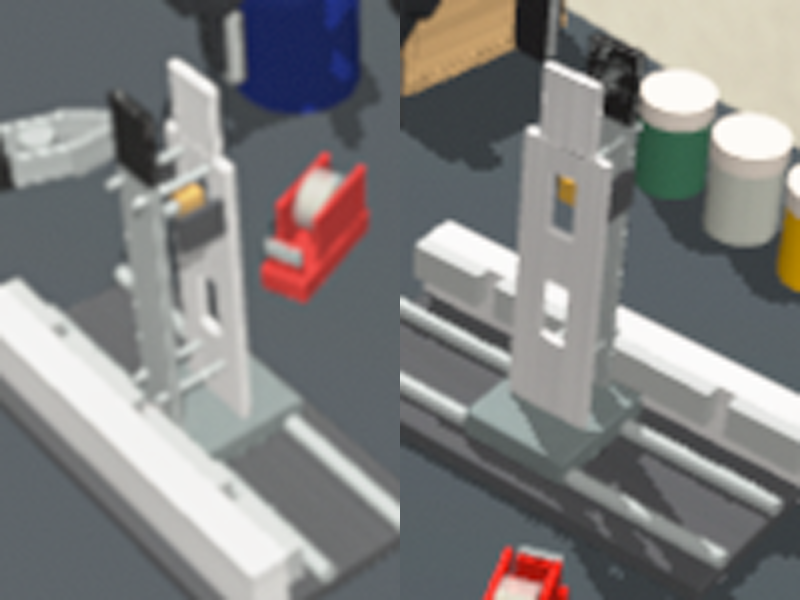

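```bash
python3 - <<'E'
from h import *
np.set_printoptions(precision=1,suppress=True)
w=load('wrist');s=load('scene');b=load('side')
P=lambda n,d,p,z:print(n,onz(d,*p,z))
P('side tab L',b,(352,196.3),236);P('side tab R',b,(365.5,201.8),236)
P('side plate L',b,(347.5,211.8),195);P('side plate R',b,(368,220.8),195)
P('scene tab R',s,(247.5,200.5),236);P('scene tab L',s,(259.5,208.8),236)
P('wrist base FL',w,(318,125),12);P('wrist base F2',w,(350,325),12)
P('wrist foot FL',w,(345,211),42);P('wrist foot FR',w,(357,267),42)
P('wrist plate',w,(371,218),195)
print(tri(s,(259.5,208.8),b,(352,196.3)),tri(s,(247.5,200.5),b,(365.5,201.8)))
# rack: crossbar bracket beam top z=122 ; ends
P('palette w',w,(247,190),12)
def sc(x,y):return (350+x*.33,285+y*.33)
def si(x,y):return (145+(x-400)*.33,180+y*.33)
P('si xbar bracket beam top front',b,si(503,147),122);P('si beam top rear(mid)',b,si(690,72),122)
P('sc beam front mid',s,sc(284,27),122);P('sc beam rear mid',s,sc(85,112),122)
P('si plain front',b,si(460,97),122);P('si plain rear',b,si(636,35),122)
P('sc plain front',s,sc(355,98),122);P('sc plain rear',s,sc(150,195),122)
E
```

```text
side tab L [625.8  -5.5 236. ]
side tab R [632.9 -34.6 236. ]
side plate L [626.8   4.8 195. ]
side plate R [637.2 -41.4 195. ]
scene tab R [636.5 -32.9 236. ]
scene tab L [628.3   1.6 236. ]
wrist base FL [569.6  95.9  12. ]
wrist base F2 [ 607.5 -130.6   12. ]
wrist foot FL [596.7  12.5  42. ]
wrist foot FR [610.5 -46.6  42. ]
wrist plate [600.3  34.1 195. ]
(array([627.6,  -2.4, 233.5]), np.float64(1.8586897698101943)) (array([635.3, -33.6, 234.8]), np.float64(1.8770576225842088))
palette w [493.2  30.1  12. ]
si xbar bracket beam top front [387.2 249.7 122. ]
si beam top rear(mid) [538.3 249.  122. ]
sc beam front mid [389.3 259.2 122. ]
sc beam rear mid [532.2 253.9 122. ]
si plain front [392.8 321.5 122. ]
si plain rear [534.3 315.1 122. ]
sc plain front [391.8 322.5 122. ]
sc plain rear [536.1 318.8 122. ]
```

The stand is yawed about 0.21 rad, with the squeeze point near (646,-16,216). The palette is in line with the +y notch. I'll go up and over, yaw, then take a close look.

Request:
arm_command(
  steps=[0,0,-0.4,0,0,0,0,0,-0.8,0,0,-0.5,-0.05,0.2,-0.8,0,0,-1,-0.1,0.5,-0.8,0,0,-1.5,-0.2,0.8,-0.8,0,0,-2,-0.25,1.1,-0.8,0,0,-2.4,-0.3,1.3,-0.8,0,0,-2.4,-0.32,1.42,-0.8,0,0,-2.4,-0.32,1.42,-0.8,0,0,-2.4,-0.32,1.42,-0.8,0,0,-2.4],
  hand=-1,
)

```text
clock: 1.15
position: [645.7, -15.9, 444.5]
tcp_rot: [-1.977, -2.441, 0.001]
ft_force: [-0.6, -0.4, 0.1]
gripper_width: 85.5
finger_force: 0.0
```

```bash
python3 - <<'E'
from h import *
np.set_printoptions(precision=3,suppress=True)
w=grab('wrist','wrist1.png');print(w['cam_to_world'])
s=bot.read_state();print(s['clock'],s['position'],s['tcp_rot'],s['ft_force'])
E
```

```text
[[  0.978   0.201   0.056 630.763]
 [  0.208  -0.942  -0.262  50.065]
 [ -0.      0.268  -0.963 413.523]
 [  0.      0.      0.      1.   ]]
1.2 [645.489 -15.876 444.596] [-1.977 -2.441  0.001] [-0.073  1.187  0.696]
```

View pics/wrist1.png

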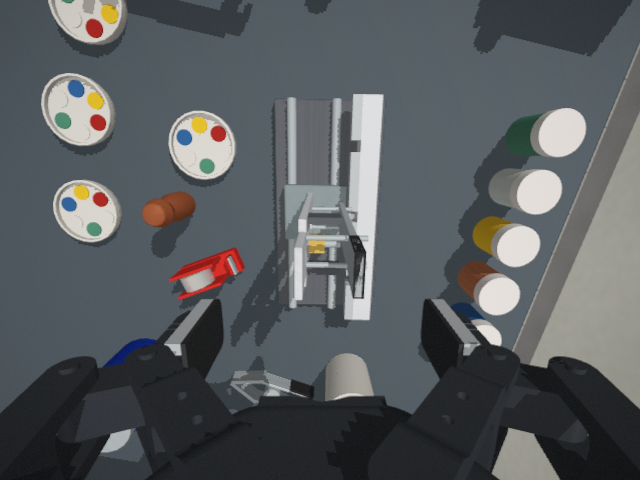

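The wrist view shows the upright's tab near (300,270), the black bar at (357,267) and the white rail's edge running from (382,97) to (370,319). The yaw is close. I'll fit it numerically.

```bash
python3 - <<'E'
from h import *
np.set_printoptions(precision=2,suppress=True)
w=load('wrist');im=w['image'].astype(int);g=im.sum(2)/3
pts=[]
for v in range(105,225,4):
    r=g[v,355:400]; k=np.argmin(np.diff(r)); pts.append((355+k+.5,v))
vx,vy,x0,y0=cv2.fitLine(np.array(pts,np.float32),cv2.DIST_HUBER,0,.01,.01).ravel()
A=onz(w,x0-vx/vy*60,y0-60,40);B=onz(w,x0+vx/vy*60,y0+60,40);D=A-B
print('rail yaw',np.arctan2(-D[0],D[1])*np.sign(D[1]))
# black bar mask
m=((g<40)&(np.indices(g.shape)[1]>340)&(np.indices(g.shape)[1]<375)&(np.indices(g.shape)[0]>225)&(np.indices(g.shape)[0]<305))
ys,xs=np.nonzero(m);print('bar',xs.min(),xs.max(),ys.min(),ys.max())
for v in range(236,306,6): print(v,g[v,286:372:2].astype(int))
for z in (236,):
  for p in [(297,297),(305,240),(352,237),(363,297)]: print(p,onz(w,*p,z))
E
```

```text
rail yaw 0.19153850364461686
bar 350 364 236 251
236 [103 105 105 105 106 106 153 163 164 164 176 188 187 187 187 186 185 186
 184 183 182 182 181 180 180 179 178 179 178 175 149 132  36  35  40  36
  58 175 174 173 174 202 221]
242 [ 71  98 134 137 125 148 162 163 165 147 132 166 164 164 164 164 164 164
 164 177 192 192 192 191 191 154 121 101  95  95  95  94  80  36  37  40
 103  53 195 218 218 221 221]
248 [ 71  97 134 136 179 207 206 204 169 145 138 114 119 121 121 121 120 120
 120 104  74  81 152 178 152 105  80  76  85  95  94  94  93  72  33  53
  33  30  52 145 222 222 222]
254 [ 71  96 135 138 187 219 221 220 172 146 153 112  83  71  72  73  72  73
 105 104 100  83 159 184 136  98  74  72  72  92  94  92  93  94  71  43
  45  56  54  49 199 222 222]
260 [ 71  94 135 138 184 217 217 218 172 145 152  96  58  55  71  63  71  81
  82  81  75  71 122 140 135  83  68  72  71  76  93  93  92  93  68  58
  70  60 166  45 203 223 223]
266 [ 70  87 133 186 190 220 219 218 171 145 167 177 177 177 178 179 180 181
 182 165 165 146 143 142 142 142 141 141 142 142 141  94  92  93  61  48
 
[... 544 characters left out ...]
177 106 164 223 223 223]
290 [ 72  84 134 138 181 220 218 221 174 109 102 106 104 101 101 103 103 103
 105 103  82 125 177 187 155  75  73  73  72  92 190 196 174  75  58 172
 180 185  75 199 222 222 212]
296 [ 71  78 132 137 176 218 221 220 163 104 102 104 104 101 102 104 103 102
 104 103  74 129 176 188 118  74  71  71  73  95 195 197 196 134 133 178
 185 186  63 201 221 221 194]
302 [ 71  75 133 186 184 136 103 103 103 105 103 103 104 102 102 104 103 103
 105 103  83 135 179 159 115  73  73  71  72 114 196 197 196 196 220 220
 221 220 221 221 221 221 180]
(297, 297) [633.27 -30.67 236.  ]
(305, 240) [631.16   3.58 236.  ]
(352, 237) [656.03  10.62 236.  ]
(363, 297) [670.51 -22.73 236.  ]
```

```bash
python3 - <<'E'
from h import *
np.set_printoptions(precision=2,suppress=True)
w=load('wrist')
th=0.205;ex=np.array([np.cos(th),np.sin(th),0]);ey=np.array([-np.sin(th),np.cos(th),0])
t=np.array([645.5,-15.9,0])
for p in [(293.5,244),(293.5,300),(293.5,272),(302,272),(362,266),(364,290),(353,237)]:
    q=onz(w,*p,236);print(p,q,(q-t)@ex,(q-t)@ey)
E
```

```text
(293.5, 244) [625.4    0.02 236.  ] -16.435713566179395 19.68252645988252
(293.5, 300) [631.65 -32.94 236.  ] -17.031094178186077 -13.863347205335087
(293.5, 272) [628.45 -16.06 236.  ] -16.726303218439327 3.3096658618920767
(302, 272) [633.14 -15.06 236.  ] -11.92737451143531 3.334229785968521
(362, 266) [665.41  -4.53 236.  ] 21.812113327374533 7.080274804514042
(364, 290) [670.02 -18.39 236.  ] 23.49988470821211 -7.427016973896627
(353, 237) [656.56  10.73 236.  ] 16.253284758467874 23.823138041528566
```

Request:
arm_command(
  steps=[0.03,-0.015,0,0,0,0.08,0.06,-0.03,0.1,0,0,0.15,0.06,-0.03,0.3,0,0,0.15,0.06,-0.03,0.6,0,0,0.15,0.06,-0.03,0.9,0,0,0.15,0.06,-0.03,1.1,0,0,0.15,0.06,-0.03,1.3,0,0,0.15,0.06,-0.03,1.4,0,0,0.15,0.06,-0.03,1.44,0,0,0.15,0.06,-0.03,1.44,0,0,0.15],
)

```text
clock: 2.2
position: [644.0, -13.4, 372.7]
tcp_rot: [1.993, 2.428, 0.0]
ft_force: [-0.4, 0.3, 0.3]
gripper_width: 85.4
finger_force: 0.0
```

Request:
arm_command(
  steps=[0,0,0,0,0,0,0,0,0,0,0,0,0,0,0,0,0,0,0,0,0,0,0,0,0,0,0,0,0,0,0,0,0,0,0,0,0,0,0,0,0,0,0,0,0,0,0,0,0,0,0,0,0,0,0,0,0,0,0,0],
  hand=1,
)

```text
clock: 3.2
position: [643.2, -13.6, 375.2]
tcp_rot: [1.993, 2.427, 0.0]
ft_force: [-5.4, -0.6, 10.4]
gripper_width: 28.1
finger_force: 62.3
```

```bash
python3 - <<'E'
from h import *
np.set_printoptions(precision=3,suppress=True)
w=grab('wrist','wrist2.png');grab('side','side2.png')
s=bot.read_state();print(s['clock'],s['position'],s['tcp_rot'],s['ft_force'],s['wrist_torque'],s['gripper_width'],s['finger_force'])
E
```

```text
3.3 [643.171 -13.61  375.227] [1.993 2.427 0.   ] [-5.707  0.003  9.602] [-0.013  0.425 -0.221] 28.355655277320594 62.303727865219116
```

Request:
arm_command(
  steps=[0.1,0,0,0,0,0,0.3,0,0,0,0,0,0.5,0,0,0,0,0,0.75,0,0,0,0,0,1.0,0,0,0,0,0,1.2,0,0,0,0,0,1.35,0,0,0,0,0,1.45,0,0,0,0,0,1.5,0,0,0,0,0,1.5,0,0,0,0,0],
)

```text
clock: 4.3
position: [628.7, 60.2, 375.2]
tcp_rot: [1.992, 2.427, 0.001]
ft_force: [-4.9, -0.4, 9.3]
gripper_width: 28.4
finger_force: 61.9
```

```bash
python3 - <<'E'
from h import *
np.set_printoptions(precision=3,suppress=True)
w=grab('wrist','wrist3.png')
s=bot.read_state();print(s['clock'],s['position'],s['position']-[643.171,-13.61,375.227],np.linalg.norm((s['position']-[643.171,-13.61,375.227])[:2]),s['tcp_rot'],s['ft_force'],s['wrist_torque'],s['gripper_width'],s['finger_force'])
E
```

```text
4.35 [628.727  60.206 375.222] [-14.444  73.816  -0.005] 75.21582368086503 [1.993 2.427 0.001] [-4.091 -0.191  9.839] [-0.037  0.455 -0.275] 28.241487856406565 61.867448687553406
```

The slide covered 75.2 mm at low force. I'll release and rise.

Request:
arm_command(
  steps=[0,0,0,0,0,0,0,0,0,0,0,0,0,0,0,0,0,0,0,0,0,0,0,0,0,0,0,0,0,0,0,0,0,0,0,0,0,0,-0.1,0,0,0,0,0,-0.5,0,0,0,0,0,-1.1,0,0,0,0,0,-1.5,0,0,0],
  hand=-1,
)

```text
clock: 5.35
position: [629.5, 60.1, 449.9]
tcp_rot: [1.992, 2.427, 0.002]
ft_force: [0.9, -0.3, -0.4]
gripper_width: 85.6
finger_force: 0.0
```

```bash
python3 - <<'E'
from h import *
np.set_printoptions(precision=3,suppress=True)
w=grab('wrist','wrist4.png');a=grab('side');c=grab('scene')
s=bot.read_state();print(s['clock'],s['position'],s['tcp_rot'],s['ft_force'],s['gripper_width'],s['joints'])
cr=lambda d,x,y:cv2.resize(d['image'][y:y+150,x:x+133,::-1],(400,450),interpolation=cv2.INTER_CUBIC)
cv2.imwrite('pics/crop4.png',np.hstack([cr(w,250,170),cr(a,260,150)]))
E
```

```text
5.5 [629.612  60.178 449.759] [1.991 2.426 0.004] [ 0.506 -1.238 -0.259] 85.33885204163835 [ 0.029  0.358  1.312 -0.     1.467 -0.168]
```

View pics/crop4.png

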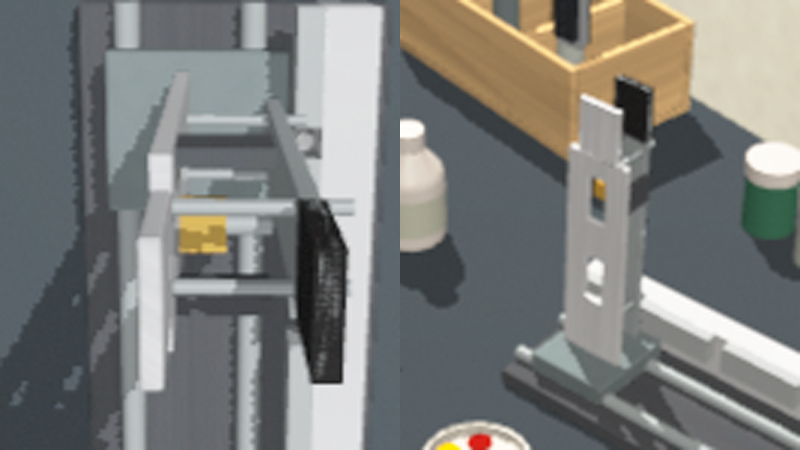

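The upright sits at the end notch and the bar has sprung out: tab to bar spans about 69 px, as it did when free. I'll measure the dock and plan the rack move.

```bash
python3 - <<'E'
from h import *
np.set_printoptions(precision=2,suppress=True)
w=load('wrist');b=load('side')
for n,d,p,z in [('w',w,(296.7,249),236),('w',w,(296.7,300),236),('sT',b,(320.5,181.7),236),('sT',b,(333.5,187.3),236),('sP',b,(316.5,198.3),195),('sP',b,(335.8,205.7),195)]:
    print(n,onz(d,*p,z))
print(w['cam_to_world'][:3,3])
E
```

```text
w [612.27  72.26 236.  ]
w [617.84  41.14 236.  ]
sT [612.75  70.8  236.  ]
sT [619.27  39.82 236.  ]
sP [610.05  78.27 195.  ]
sP [622.96  34.66 195.  ]
[615.59 126.32 418.91]
```

Request:
arm_command(
  steps=[0.2,-0.2,0,0,0,-1.6,0.6,-0.7,0,0,0,-3.2,1.1,-1.2,0,0,0,-4.8,1.6,-1.7,0,0,0,-6.4,2.1,-2.1,0,0,0,-8,2.5,-2.4,0,0,0,-9.6,2.8,-2.55,0,0,0,-11.2,3.0,-2.65,0,0,0,-12.8,3.1,-2.7,0,0,0,-14.4,3.14,-2.7,0,0,0,-15.4],
  hand=-0.1,
)

```text
clock: 6.5
position: [465.0, 188.2, 446.3]
tcp_rot: [-0.039, -3.138, 0.001]
ft_force: [-0.5, 0.2, -0.6]
gripper_width: 47.0
finger_force: 0.0
```

Request:
arm_command(
  steps=[0,0,0,0,0,0,0,0,0,0,0,0,0,0,0,0,0,0,0,0,0,0,0,0,0,0,0,0,0,0,0,0,0,0,0,0,0,0,0,0,0,0,0,0,0,0,0,0,0,0,0,0,0,0,0,0,0,0,0,0],
)

```text
clock: 7.5
position: [466.2, 187.8, 447.7]
tcp_rot: [0.048, 3.141, 0.0]
ft_force: [-0.1, -0.3, -0.7]
gripper_width: 47.2
finger_force: 0.0
```

```bash
python3 - <<'E'
from h import *
np.set_printoptions(precision=3,suppress=True)
w=grab('wrist','wrist5.png')
s=bot.read_state();print(s['clock'],s['position'],s['tcp_rot'],s['ft_force'],s['gripper_width'],s['joints'],w['cam_to_world'])
E
```

```text
7.55 [466.23  187.821 447.74 ] [0.048 3.141 0.   ] [-0.923  0.121 -0.432] 46.72614450301067 [ 0.299  0.173  1.582  0.     1.387 -1.241] [[  0.03    0.963   0.269 397.625]
 [  1.     -0.029  -0.008 189.44 ]
 [  0.      0.269  -0.963 416.773]
 [  0.      0.      0.      1.   ]]
```

View pics/wrist5.png

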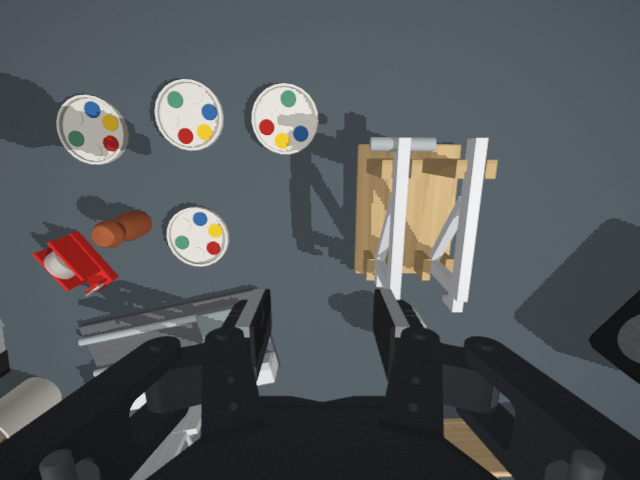

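The crossbar bracket's beam runs from (404,138) to about (395,297), with its crossbar at (403,144). I'll fit the beam's centreline.

```bash
python3 - <<'E'
from h import *
np.set_printoptions(precision=2,suppress=True)
w=load('wrist');im=w['image'].astype(int)
m=(im.min(2)>195)
pts=[]
for v in range(165,285,5):
    xs=np.nonzero(m[v,383:418])[0]+383
    if len(xs): pts.append((xs.mean(),v)); 
    if v%20==5: print(v,xs.min() if len(xs) else None,xs.max() if len(xs) else None)
vx,vy,x0,y0=cv2.fitLine(np.array(pts,np.float32),cv2.DIST_HUBER,0,.01,.01).ravel()
L=lambda v:(x0+vx/vy*(v-y0)+.0,v)
A=onz(w,*L(137.5),122);B=onz(w,*L(285),122);D=B-A;u=D/np.linalg.norm(D)
print(A,B,'yaw',np.arctan2(D[1],D[0]),'grip',A+78*u)
s=im[:,int(L(140)[0])].sum(1)//3;print(s[128:152]); print(im[290:304,396].sum(1)//3)
E
```

```text
165 397 408
185 396 407
205 395 405
225 386 404
245 383 402
265 391 401
[386.68 259.38 122.  ] [519.68 254.98 122.  ] yaw -0.03305526007371898 grip [464.64 256.8  122.  ]
[ 97  97  97  98  98  97  97  99  98 148 224 232 233 233 233 233 233 233
 233 233 233 233 233 234]
[228 231 232 228 226 229 232 231 221 164  99 104 108 109]
```

```bash
python3 - <<'E'
from h import *
np.set_printoptions(precision=2,suppress=True)
w=load('wrist')
A=onz(w,402.9,165,122);B=onz(w,396.4,265,122);D=B-A;u=D/np.linalg.norm(D)
F=onz(w,404.7,137.5,122)
g=F+78*u;print(A,B,np.arctan2(D[1],D[0]),g)
s=bot.read_state();M=R.from_rotvec(s['tcp_rot']).as_matrix();print(M,(M.T@(g-s['position']))/50)
E
```

```text
[409.15 258.84 122.  ] [499.71 256.01 122.  ] -0.03117341626078329 [464.65 257.12 122.  ]
[[-1.    0.03  0.  ]
 [ 0.03  1.    0.  ]
 [-0.    0.   -1.  ]] [0.07 1.38 6.51]
```

Request:
arm_command(
  steps=[0.02,0.3,0.1,0,0,0,0.05,0.7,0.5,0,0,0,0.07,1.1,1.0,0,0,0,0.07,1.3,1.6,0,0,0,0.07,1.38,2.1,0,0,0,0.07,1.38,2.6,0,0,0,0.07,1.38,3.0,0,0,0,0.07,1.38,3.35,0,0,0,0.07,1.38,3.55,0,0,0,0.07,1.38,3.6,0,0,0],
)

```text
clock: 8.55
position: [464.3, 257.3, 266.3]
tcp_rot: [-0.047, -3.139, 0.001]
ft_force: [-0.3, 0.7, 1.1]
gripper_width: 47.2
finger_force: 0.0
```

Request:
arm_command(
  steps=[0,0,0,0,0,0,0,0,0,0,0,0,0,0,0,0,0,0,0,0,0,0,0,0,0,0,0,0,0,0,0,0,0,0,0,0,0,0,0,0,0,0,0,0,0,0,0,0,0,0,0,0,0,0,0,0,0,0,0,0],
  hand=1,
)

```text
clock: 9.55
position: [465.3, 257.1, 268.7]
tcp_rot: [0.048, 3.139, 0.002]
ft_force: [-0.4, 1.7, 6.7]
gripper_width: 9.3
finger_force: 59.4
```

```bash
python3 - <<'E'
from h import *
np.set_printoptions(precision=3,suppress=True)
w=grab('wrist','wrist6.png')
s=bot.read_state();print(s['clock'],s['position'],s['tcp_rot'],s['ft_force'],s['wrist_torque'],s['gripper_width'],s['finger_force'])
E
```

```text
9.6 [465.33  257.119 268.764] [0.048 3.139 0.002] [0.556 0.788 6.855] [ 0.09   0.071 -0.059] 9.047836248824195 59.395558630312735
```

Gripped. I'll lift and carry it to in front of the upright.

Request:
arm_command(
  steps=[0,0,-0.1,0,0,0,0,0,-0.3,0,0,0,0,0,-0.6,0,0,0,0,0,-1.0,0,0,0,0,0,-1.4,0,0,0,0,0,-1.8,0,0,0,0,0,-2.2,0,0,0,0,0,-2.5,0,0,0,0,0,-2.65,0,0,0,0,0,-2.7,0,0,0],
)

```text
clock: 10.6
position: [464.8, 256.8, 403.7]
tcp_rot: [0.048, 3.14, 0.001]
ft_force: [0.7, 0.9, -2.3]
gripper_width: 8.5
finger_force: 58.5
```

Request:
arm_command(
  steps=[0,-0.2,0,0,0,0,0,-0.6,0,0,0,0,-0.1,-1.1,0,0,0,-0.4,-0.2,-1.7,0,0,0,-0.9,-0.4,-2.3,0,0,0,-1.4,-0.5,-2.9,0,0,0,-1.8,-0.6,-3.5,0,0,0,-2.2,-0.7,-4.0,0,0,0,-2.5,-0.8,-4.3,0,0,0,-2.58,-0.86,-4.45,0,0,0,-2.58],
)

```text
clock: 11.6
position: [500.6, 31.3, 401.6]
tcp_rot: [0.302, -3.125, 0.001]
ft_force: [0.1, -0.3, -1.2]
gripper_width: 9.1
finger_force: 58.6
```

Request:
arm_command(
  steps=[0,0,0,0,0,0,0,0,0.1,0,0,0,0,0,0.3,0,0,0,0,0,0.6,0,0,0,0,0,0.9,0,0,0,0,0,1.1,0,0,0,0,0,1.3,0,0,0,0,0,1.4,0,0,0,0,0,1.4,0,0,0,0,0,1.4,0,0,0],
)

```text
clock: 12.6
position: [501.3, 33.2, 332.9]
tcp_rot: [-0.305, 3.126, -0.0]
ft_force: [0.6, 0.4, -1.6]
gripper_width: 9.1
finger_force: 58.6
```

```bash
python3 - <<'E'
from h import *
np.set_printoptions(precision=3,suppress=True)
w=grab('wrist');b=grab('side');c=grab('scene')
s=bot.read_state();print(s['clock'],s['position'],s['tcp_rot'],s['ft_force'],s['wrist_torque'],s['gripper_width'],w['cam_to_world'])
print(proj(b,(580,50,150)),proj(c,(580,50,150)))
pb=proj(b,(580,50,150)).astype(int);pc=proj(c,(580,50,150)).astype(int)
def cr(d,p,W,H,s): 
    x=int(np.clip(p[0]-W//2,0,640-W));y=int(np.clip(p[1]-H//2,0,480-H));print(x,y);return cv2.resize(d['image'][y:y+H,x:x+W,::-1],(400,600),interpolation=cv2.INTER_CUBIC)
cv2.imwrite('pics/crop7.png',np.hstack([cr(c,pc,100,150,4),cr(b,pb,100,150,4)]))
cv2.imwrite('pics/wrist7.png',w['image'][:,:,::-1])
E
```

```text
12.75 [501.338  33.134 333.322] [-0.305  3.125 -0.   ] [ 1.108  0.482 -1.56 ] [-0.029  0.023  0.035] 8.962921934090499 [[ -0.194   0.945   0.264 433.929]
 [  0.981   0.187   0.052  19.648]
 [ -0.      0.269  -0.963 301.94 ]
 [  0.      0.      0.      1.   ]]
[313.421 228.628] [296.208 250.773]
246 175
263 153
```

View pics/crop7.png

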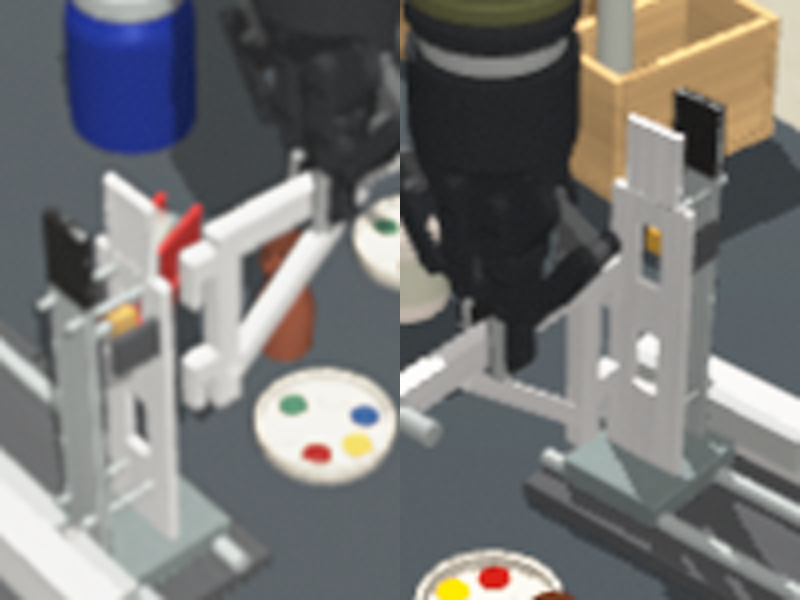

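The two claws face the slots, with upper claw tip at scene crop (193,270) and the brass latch visible at (120,318). The calculated lateral offset is -0.4 mm, the gap 44.7 mm and the height +21.5 mm. I'll advance partway and watch the force.

Request:
arm_command(
  steps=[0,0.01,0.07,0,0,0,-0.05,0.01,0.07,0,0,0,-0.15,0.01,0.07,0,0,0,-0.25,0.01,0.07,0,0,0,-0.35,0.01,0.07,0,0,0,-0.45,0.01,0.07,0,0,0,-0.55,0.01,0.07,0,0,0,-0.65,0.01,0.07,0,0,0,-0.7,0.01,0.07,0,0,0,-0.7,0.01,0.07,0,0,0],
)

```text
clock: 13.75
position: [535.5, 40.5, 329.1]
tcp_rot: [0.305, -3.126, 0.0]
ft_force: [-0.4, -0.2, -2.5]
gripper_width: 9.4
finger_force: 58.6
```

Request:
arm_command(
  steps=[-0.02,0,0,0,0,0,-0.04,0,0,0,0,0,-0.06,0,0,0,0,0,-0.08,0,0,0,0,0,-0.1,0,0,0,0,0,-0.12,0,0,0,0,0,-0.14,0,0,0,0,0,-0.16,0,0,0,0,0,-0.17,0,0,0,0,0,-0.17,0,0,0,0,0],
)

```text
clock: 14.75
position: [543.5, 42.1, 329.1]
tcp_rot: [0.305, -3.126, -0.0]
ft_force: [-3.7, -0.4, -1.0]
gripper_width: 9.0
finger_force: 58.6
```

```bash
python3 - <<'E'
from h import *
np.set_printoptions(precision=3,suppress=True)
b=grab('side');c=grab('scene')
s=bot.read_state();print(s['clock'],s['position'],s['tcp_rot'],s['ft_force'],s['wrist_torque'],s['gripper_width'])
D=np.array([615.7,56.2]);t=s['position'][:2]-D
print(t@[.981,.194]+72,t@[-.194,.981],s['position'][2]-155-.8-156)
E
```

```text
14.85 [543.49   42.083 329.093] [ 0.305 -3.126 -0.   ] [-2.996 -0.978 -2.407] [-0.061  0.568  0.032] 9.36810009643776
-1.5770077644542226 0.1595702950028721 17.29322850585237
```

Only the latch's push of about 3 N shows, so the claws are in. I'll close the rest of the gap.

Request:
arm_command(
  steps=[-0.01,0,0,0,0,0,-0.02,0,0,0,0,0,-0.03,0,0,0,0,0,-0.04,0,0,0,0,0,-0.04,0,0,0,0,0,-0.04,0,0,0,0,0,-0.04,0,0,0,0,0,-0.04,0,0,0,0,0,-0.04,0,0,0,0,0,-0.04,0,0,0,0,0],
)

```text
clock: 15.85
position: [545.0, 42.4, 329.1]
tcp_rot: [0.305, -3.125, 0.0]
ft_force: [-4.8, -1.3, -1.3]
gripper_width: 8.9
finger_force: 58.6
```

Request:
arm_command(
  steps=[-0.01,0,0,0,0,0,-0.02,0,0,0,0,0,-0.03,0,0,0,0,0,-0.03,0,0,0,0,0,-0.03,0,0,0,0,0,-0.03,0,0,0,0,0,-0.03,0,0,0,0,0,-0.03,0,0,0,0,0,-0.03,0,0,0,0,0,-0.03,0,0,0,0,0],
)

```text
clock: 16.85
position: [545.5, 42.5, 329.0]
tcp_rot: [0.305, -3.122, 0.0]
ft_force: [-8.8, -1.3, 0.9]
gripper_width: 8.8
finger_force: 59.1
```

The back is in contact with the plate. I'll press down.

Request:
arm_command(
  steps=[0,0,0.03,0,0,0,0,0,0.07,0,0,0,0,0,0.11,0,0,0,0,0,0.15,0,0,0,0,0,0.19,0,0,0,0,0,0.23,0,0,0,0,0,0.26,0,0,0,0,0,0.28,0,0,0,0,0,0.28,0,0,0,0,0,0.28,0,0,0],
)

```text
clock: 17.85
position: [545.6, 42.6, 315.1]
tcp_rot: [0.305, -3.123, 0.0]
ft_force: [-9.0, -2.0, 2.5]
gripper_width: 8.7
finger_force: 59.1
```

Request:
arm_command(
  steps=[0,0,0.02,0,0,0,0,0,0.04,0,0,0,0,0,0.06,0,0,0,0,0,0.08,0,0,0,0,0,0.1,0,0,0,0,0,0.12,0,0,0,0,0,0.13,0,0,0,0,0,0.14,0,0,0,0,0,0.14,0,0,0,0,0,0.14,0,0,0],
)

```text
clock: 18.85
position: [545.1, 42.5, 311.5]
tcp_rot: [0.306, -3.124, 0.001]
ft_force: [-15.9, -2.6, 24.4]
gripper_width: 9.3
finger_force: 62.5
```

The bracket is at its home height, resting at 24 N. A gentle pull up will test the latch.

Request:
arm_command(
  steps=[0.02,0,-0.02,0,0,0,0.03,0,-0.04,0,0,0,0.04,0,-0.06,0,0,0,0.04,0,-0.08,0,0,0,0.04,0,-0.1,0,0,0,0.04,0,-0.12,0,0,0,0.04,0,-0.14,0,0,0,0.04,0,-0.14,0,0,0,0.04,0,-0.14,0,0,0,0.04,0,-0.14,0,0,0],
)

```text
clock: 19.85
position: [545.0, 42.3, 315.0]
tcp_rot: [0.305, -3.126, -0.0]
ft_force: [-3.5, -1.3, -2.7]
gripper_width: 9.1
finger_force: 58.4
```

```bash
python3 - <<'E'
from h import *
np.set_printoptions(precision=3,suppress=True)
b=grab('side');c=grab('scene')
s=bot.read_state();print(s['clock'],s['position'],s['ft_force'])
cr=lambda d,x,y:cv2.resize(d['image'][y:y+150,x:x+100,::-1],(400,600),interpolation=cv2.INTER_CUBIC)
cv2.imwrite('pics/crop8.png',np.hstack([cr(c,246,175),cr(b,263,153)]))
E
```

```text
19.95 [545.016  42.332 315.058] [-3.9   -0.441 -3.818]
```

View pics/crop8.png

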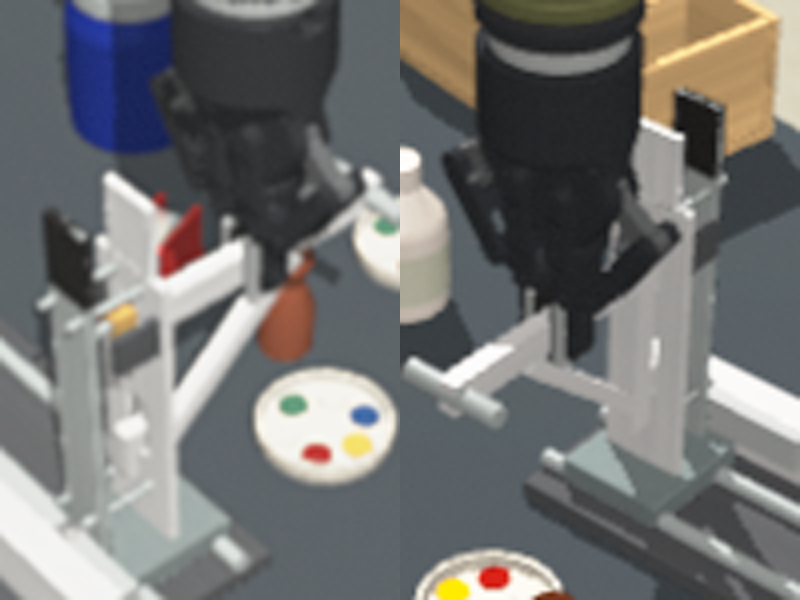

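It lifted 3.5 mm without resistance and the latch still pushes (x -3.9 N), so it isn't locked yet. I'll check the pitch using the crossbar ends in the side view.

```bash
python3 - <<'E'
from h import *
np.set_printoptions(precision=2,suppress=True)
b=load('side');c=load('scene');s=bot.read_state()
M=R.from_rotvec(s['tcp_rot']).as_matrix();ex=-M[:,0];ey=M[:,1];print(ex,ey,s['wrist_torque'])
g=s['position']+M[:,2]*155.8
for k in(-28,28):
  e=g-73*ex+k*ey; print(e,'side',proj(b,e),'crop',(proj(b,e)-[263,153])*4+[400,0],'scene',proj(c,e),(proj(c,e)-[246,175])*4)
for n,p in [('beam tip top y-',g-78*ex-5*ey+[0,0,9]),('beam rear top y+',g+72*ex+5*ey+[0,0,9]),('upclaw end top y+',g+87*ex+5*ey+[0,0,1])]:
  print(n,(proj(b,p)-[263,153])*4+[400,0],(proj(c,p)-[246,175])*4)
th=.195;X=np.array([np.cos(th),np.sin(th),0]);Y=np.array([-np.sin(th),np.cos(th),0]);D=np.array([615.7,56.2,110])
for n,p in [('tabtop-',D-16*Y+[0,0,126]),('tabtop+',D+16*Y+[0,0,126]),('plate top -',D-24*Y+[0,0,85]),('plate top +',D+24*Y+[0,0,85]),('lowslot bottom rear',D+5*X-[0,0,33]),('upslot top',D+[0,0,69])]:
  print(n,(proj(b,p)-[263,153])*4+[400,0],(proj(c,p)-[246,175])*4)
E
```

```text
[ 0.98  0.19 -0.  ] [-0.19  0.98  0.  ] [-0.09  0.74 -0.03]
[478.75   0.74 159.29] side [287.88 256.92] crop [499.54 415.66] scene [328.08 217.21] [328.32 168.85]
[467.92  55.68 159.29] side [265.55 244.73] crop [410.22 366.92] scene [347.3  230.29] [405.21 221.18]
beam tip top y- [454.6  385.03] [367.24 171.77]
beam rear top y+ [641.61 237.85] [146.05 311.85]
upclaw end top y+ [659.59 238.31] [121.13 339.05]
tabtop- [680.31 136.92] [111.35 174.26]
tabtop+ [628.3  113.97] [156.64 208.2 ]
plate top - [689.88 214.43] [104.46 236.79]
plate top + [613.66 179.26] [170.53 288.34]
lowslot bottom rear [650.   380.77] [137.41 450.43]
upslot top [650.32 223.63] [138.22 288.84]
```

The pitch is fine and the height matches. I'll press down again, harder and with less forward push.

Request:
arm_command(
  steps=[0,0,0.03,0,0,0,0,0,0.06,0,0,0,0,0,0.08,0,0,0,0,0,0.1,0,0,0,0,0,0.12,0,0,0,0,0,0.14,0,0,0,0,0,0.15,0,0,0,0,0,0.16,0,0,0,0,0,0.16,0,0,0,0,0,0.16,0,0,0],
)

```text
clock: 20.95
position: [544.2, 42.2, 311.2]
tcp_rot: [-0.306, 3.125, -0.001]
ft_force: [-14.3, -1.8, 23.0]
gripper_width: 8.7
finger_force: 62.4
```

Request:
arm_command(
  steps=[0,0,0.02,0,0,0,0,0,0.04,0,0,0,0,0,0.06,0,0,0,0,0,0.07,0,0,0,0,0,0.08,0,0,0,0,0,0.08,0,0,0,0,0,0.08,0,0,0,0,0,0.08,0,0,0,0,0,0.08,0,0,0,0,0,0.08,0,0,0],
)

```text
clock: 21.95
position: [543.3, 42.0, 310.3]
tcp_rot: [-0.306, 3.125, -0.002]
ft_force: [-22.3, -3.6, 45.6]
gripper_width: 9.1
finger_force: 65.5
```

Request:
arm_command(
  steps=[0,0,-0.04,0,0,0,0,0,-0.08,0,0,0,0,0,-0.12,0,0,0,0,0,-0.14,0,0,0,0,0,-0.16,0,0,0,0,0,-0.18,0,0,0,0,0,-0.2,0,0,0,0,0,-0.22,0,0,0,0,0,-0.22,0,0,0,0,0,-0.22,0,0,0],
)

```text
clock: 22.95
position: [545.0, 42.4, 314.0]
tcp_rot: [0.305, -3.126, -0.0]
ft_force: [-4.2, -0.5, -3.5]
gripper_width: 8.8
finger_force: 58.4
```

```bash
python3 - <<'E'
from h import *
np.set_printoptions(precision=3,suppress=True)
b=grab('side');c=grab('scene')
s=bot.read_state();print(s['clock'],s['position'],s['ft_force'],s['wrist_torque'])
for n,d,x,y in(('side',b,0,0),('scene',c,0,0)):
    im=d['image'].astype(int); H=cv2.cvtColor(d['image'],cv2.COLOR_RGB2HSV)
    reg=(slice(225,275),slice(262,295)) if n=='scene' else (slice(195,225),slice(310,345))
    m=cv2.inRange(H[reg],(12,110,90),(30,255,255));ys,xs=np.nonzero(m)
    print(n,len(xs),(xs.mean()+reg[1].start,ys.mean()+reg[0].start) if len(xs) else None)
im=cv2.imread('pics/crop7.png');H=cv2.cvtColor(im,cv2.COLOR_BGR2HSV)
for f in('crop7','crop8'):
    H=cv2.cvtColor(cv2.imread(f'pics/{f}.png'),cv2.COLOR_BGR2HSV)
    m=cv2.inRange(H[200:400,64:196],(12,110,90),(30,255,255));ys,xs=np.nonzero(m);print(f,len(xs)/16,(xs.mean()+64)/4+246,(ys.mean()+200)/4+175)
E
```

```text
23.05 [545.035  42.377 314.057] [-4.504 -1.371 -3.921] [-0.124  0.837  0.003]
side 0 None
scene 31 (np.float64(276.2258064516129), np.float64(254.06451612903226))
crop7 32.1875 276.9116504854369 254.4101941747573
crop8 29.125 276.5874463519313 254.53057939914163
```

The brass latch is at its rest pixel (276.2,254.1) and was at (276.9,254.4) before insertion, so it may have snapped with some play. I'll pull a little farther.

Request:
arm_command(
  steps=[0,0,-0.02,0,0,0,0,0,-0.04,0,0,0,0,0,-0.06,0,0,0,0,0,-0.08,0,0,0,0,0,-0.1,0,0,0,0,0,-0.1,0,0,0,0,0,-0.1,0,0,0,0,0,-0.1,0,0,0,0,0,-0.1,0,0,0,0,0,-0.1,0,0,0],
)

```text
clock: 24.05
position: [545.3, 42.4, 319.0]
tcp_rot: [-0.305, 3.126, 0.0]
ft_force: [1.4, -0.3, -12.8]
gripper_width: 8.9
finger_force: 58.2
```

```bash
python3 - <<'E'
from h import *
np.set_printoptions(precision=3,suppress=True)
c=grab('scene')
s=bot.read_state();print(s['clock'],s['position'],s['ft_force'],s['wrist_torque'])
H=cv2.cvtColor(c['image'],cv2.COLOR_RGB2HSV)[225:275,262:295]
m=cv2.inRange(H,(12,110,90),(30,255,255));ys,xs=np.nonzero(m);print(len(xs),xs.mean()+262,ys.mean()+225)
E
```

```text
24.1 [545.273  42.406 319.01 ] [  1.482  -0.038 -13.803] [-0.126  0.414 -0.012]
29 276.0344827586207 254.0344827586207
```

The upward pull now meets 12 N of resistance and the brass hasn't moved, so the latch has snapped. I'll press back down fully and release.

Request:
arm_command(
  steps=[0,0,0.03,0,0,0,0,0,0.06,0,0,0,0,0,0.09,0,0,0,0,0,0.12,0,0,0,0,0,0.15,0,0,0,0,0,0.18,0,0,0,0,0,0.22,0,0,0,0,0,0.22,0,0,0,0,0,0.2,0,0,0,0,0,0.17,0,0,0],
)

```text
clock: 25.1
position: [544.8, 42.2, 312.3]
tcp_rot: [-0.305, 3.125, -0.001]
ft_force: [-5.7, -1.7, 0.3]
gripper_width: 9.1
finger_force: 60.6
```

Request:
arm_command(
  steps=[0,0,0,0,0,0,0,0,0,0,0,0,0,0,0,0,0,0,0,0,0,0,0,0,0,0,0,0,0,0,0,0,0,0,0,0,0,0,-0.1,0,0,0,0,0,-0.4,0,0,0,0,0,-0.8,0,0,0,0,0,-1.2,0,0,0],
  hand=-0.2,
)

```text
clock: 26.1
position: [545.0, 42.4, 371.4]
tcp_rot: [0.305, -3.126, -0.0]
ft_force: [0.7, -0.3, -0.4]
gripper_width: 51.4
finger_force: 0.0
```

Request:
arm_command(
  steps=[0,0,-0.5,0,0,0,0,0,-1,0,0,0,0.1,0,-1.5,0,0,0,0.3,0,-2,0,0,0,0.6,0,-2,0,0,0,1,0,-2,0,0,0,1.3,0,-2,0,0,0,1.6,0,-2,0,0,0,1.6,0,-2,0,0,0,1.6,0,-2,0,0,0],
)

```text
clock: 27.1
position: [466.5, 26.8, 470.6]
tcp_rot: [-0.305, 3.126, 0.0]
ft_force: [-0.1, 0.2, -0.2]
gripper_width: 51.3
finger_force: 0.0
```

```bash
python3 - <<'E'
from h import *
np.set_printoptions(precision=3,suppress=True)
b=grab('side');c=grab('scene');grab('wrist','wrist9.png')
s=bot.read_state();print(s['clock'],s['position'],s['ft_force'])
cr=lambda d,x,y:cv2.resize(d['image'][y:y+150,x:x+100,::-1],(400,600),interpolation=cv2.INTER_CUBIC)
cv2.imwrite('pics/crop9.png',np.hstack([cr(c,246,165),cr(b,263,153)]))
E
```

```text
27.25 [467.374  26.915 470.617] [0.383 0.821 0.554]
```

View pics/crop9.png

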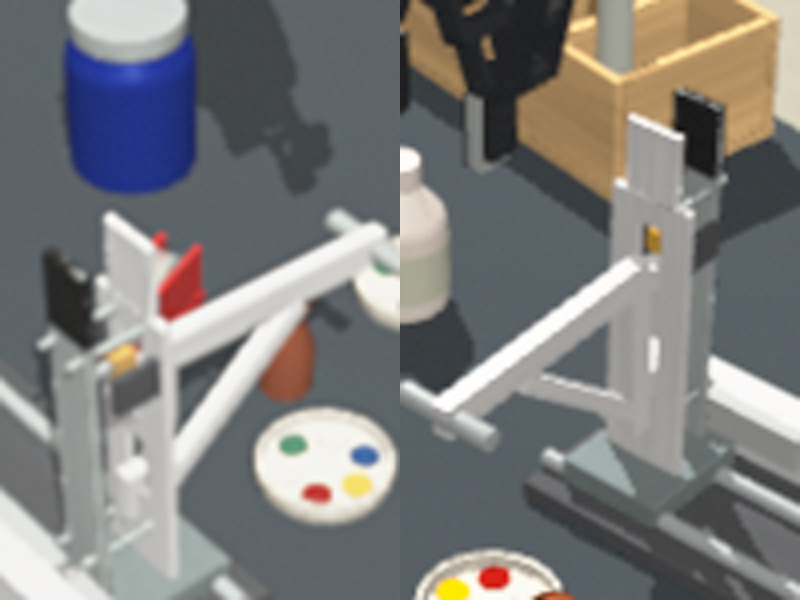

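The bracket hangs over the palette, with the brass latch visible above the claw at side crop (653,238). I'll compare the crossbar and beam with the predicted home pose.

```bash
python3 - <<'E'
from h import *
np.set_printoptions(precision=1,suppress=True)
b=load('side');c=load('scene')
th=.195;X=np.array([np.cos(th),np.sin(th),0]);Y=np.array([-np.sin(th),np.cos(th),0]);D=np.array([615.7,56.2,110]);g=D-72*X+[0,0,46]
for z in(0,3,6):
 for n,p in [('xbar-',g-73*X-28*Y),('tip top y-',g-78*X-5*Y+[0,0,9]),('rear top y+',g+72*X+5*Y+[0,0,9]),('rear top y-',g+72*X-5*Y+[0,0,9])]:
  p=p+[0,0,z];print(z,n,(proj(b,p)-[263,153])*4+[400,0],(proj(c,p)-[246,165])*4)
H=cv2.cvtColor(c['image'],cv2.COLOR_RGB2HSV)[225:275,262:295]
m=cv2.inRange(H,(12,110,90),(30,255,255));ys,xs=np.nonzero(m);print(len(xs),xs.mean()+262,ys.mean()+225)
E
```

```text
0 xbar- [500.  421.3] [327.8 213.9]
0 tip top y- [455.1 390.7] [366.7 216.9]
0 rear top y+ [641.6 243.1] [146.  357.1]
0 rear top y- [657.3 250.6] [132.5 346.3]
3 xbar- [499.9 416.2] [328.  209.3]
3 tip top y- [455.  385.5] [366.9 212.2]
3 rear top y+ [641.8 238.2] [145.8 352.2]
3 rear top y- [657.5 245.6] [132.3 341.4]
6 xbar- [499.8 411. ] [328.1 204.6]
6 tip top y- [454.8 380.4] [367.1 207.4]
6 rear top y+ [642.  233.2] [145.6 347.4]
6 rear top y- [657.7 240.7] [132.1 336.6]
31 276.19354838709677 253.8709677419355
```

The observed pose fits the bracket fully down. The small droop matches the roughly 4 mm play of the necks in the 5 mm plate. The brass is at its rest position and the pull test was resisted, so I'm handing in.

```bash
python3 -c "
from cell import bot
print(bot.close_job())"
```

```text
the job is handed in; nothing more can be done
None
```

The job is handed in at about 27 s. The upright sits in the notch in line with the farthest palette and the crossbar bracket hangs over it. The latch reads as locked: the brass is at its rest position and an upward pull met about 12 N. The bracket droops a few millimetres at the tip, which I put down to play in the claws.

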